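# Release the set pad from the padding press

## Task

The glued ticket pad in the padding press has set: lift the collar on the press's lever, throw the lever right over to the back and let the collar drop into its notch so that the press stays locked open. Only then draw the pad out from under the platen and lay it, same side up, flat in the shallow aluminium tray, without dropping it. Do not shift the glue pot or the twine spool beside the press.

Things in the scene. Friction and masses are not known exactly. Their poses are not given: they have to be found in the camera images.
- press: Fixed bench padding press, dark cast iron, 150 deep (x) x 240 wide (y) mm; origin at the centre of its underside; x from its open front to its back, y to its left, z up; turned by up to 0.2 rad. Steel bed 200 mm wide, front edge at x -70, top 40 mm above the bench. Cheeks at y +-82 to +-100 mm, x -38 to +48. A sprung steel platen (x -55 to +45, y +-78 mm) presses on the pad.
- press_mouth (a point): Point below the nose of the press's top yoke, on the centre line, at bed height (press x -80, z 40 mm); axes as the press's. The yoke overhangs the pad from here 132 mm towards the back and 100 mm to either side, underside 124 mm, top 146 mm above the bench (guide rods through brass bushes on it rise to 180 mm). Opening the lever raises the platen about 10 mm against its springs.
- lever_pivot (a point): The lever's pivot on the press, 121 mm right of the press's centre line, 122 mm above the bench. Axes as the press's; the lever turns about the y axis.
- press_lever (a joint): Angle of the press's lever in rad: 0 = clamped (leans 30 deg from vertical to the press's front), end stop 0.91 = open (leans 22 deg to the back); locked open it rests near 0.87. The steel stem, 14 mm thick, ends 125 mm from the pivot. Needs about 3 to 5 N at the collar to swing; the platen's springs pull it back to 0 unless it is locked.
- lever_collar (a joint): Lift of the collar along the lever in m: 0 = down (locked), 0.016 = top stop; a spring draws it down with 5 to 8 N. Its index pin sits in a notch of the quadrant plate (rim 56 mm from the pivot) at either end of the lever's travel: the lever swings only while the collar is lifted 11 mm or more. Between the notches the pin rides on the rim with the collar about 0.010 up.
- collar_grip (a point): Middle of the knurled collar, the thick dark sleeve on the lever: 43 mm in diameter, 42 mm long, with a 48 mm flange at its top end; the point is on the lever's axis, 80 mm from the pivot when down, 22 mm below the collar's top. z along the lever away from the pivot, y along the pivot axis. The bare stem stands 23 mm out of the collar when it is down.
- pad_center (a point): Centre of the loose ticket pad, a solid glued paper block 120 long (x) x 56 wide (y) x 36 high (z) mm, 0.12 to 0.23 kg: white, brown card underneath, grey spine at its -x end. Lies flat on the bed, spine to the front, within 0.06 rad of the press's x. The spine end stands out 28 to 35 mm beyond the yoke's nose, over free space down to the bench; the rear half is under the platen. z up.
- tray_floor (a point): Centre of the inner floor of the shallow aluminium tray, 5 mm above the bench; z up. Outside 200 (x) x 160 (y) mm, walls 4 mm thick and 24 mm high. It stands on the left or the right of the bench; the deeper dark box of metal furniture (200 x 160 x 65 mm) stands on the other side.
- furniture_box: Fixed dark steel box full of metal furniture, 200 (x) x 160 (y) mm, pieces up to about 75 mm high; origin at the centre of its underside. A bystander.
- glue_pot: Loose white glue pot with a black lid, 72 mm in diameter, 88 mm high; origin at its underside. A bystander to leave alone.
- twine_spool: Loose green spool of twine, 60 mm in diameter, 70 mm high; origin at its underside. A bystander to leave alone.

How it is judged:
By the outcome, as a careful person would: the job done as asked, in the order asked, and still so for the second after the job is handed in, with the robot touching nothing.
It also fails if it takes over 58 s, if anything falls off the work surface, if the arm or the gripper's body presses on something with over 40 N, if the wrist force passes 120 N, or if a joint passes its speed limit or range.

## Robot

A 6-joint arm with a two-finger parallel gripper is mounted at the origin on the work surface. World frame = base frame: x ahead of the robot, y to its left, z up, the work surface at z = 0. Lengths are in mm, angles in rad, forces in N, time in s.
With the tool pointing down it reaches from about 250 to 775 mm from the base axis. Payload 8.9 kg.
Tool frame: the origin (TCP) lies between the finger pads; the fingertips stand 19 mm ahead of it and the grasp point (between the pads) is the TCP; z points along the fingers, y is the direction in which the jaws open and shut (so a half turn about z gives the same grasp; the last joint's range is limited). The gripper opens to 85 mm and grips with 20 to 120 N. Pads are 22 mm wide; open, the fingers measure 114 mm over their backs; the gripper's body (76 mm by 85 mm) begins 54 mm behind the grasp point. The pads swing forward as they close: fully open they stand 13 mm farther back than shut.
Start: joints at [-0.139, 0.291, -0.153, 1.127, 0, 1.431], TCP at [524.999, 0.004, 250.305] pointing down, gripper open.
Joint ranges: [-2.52, 2.52], [-0.91, 1.74], [-1.3, 1.37], [-1.96, 2.02], [-1.52, 1.47], [-3.14, 3.14]. Speed limits (rad/s): [2.22, 2.22, 2.79, 3.14, 3.14, 3.14].

## Interface

Orientations are given as [roll, pitch, yaw] about the fixed x, y, z axes, in that order (R = Rz(yaw) Ry(pitch) Rx(roll)).
In Python, from rig import r, cams, look_for, cut_out gives the robot as it stands. Calls block until the motion is done:
- r.goto(position, orientation): joint-space move of the TCP to a pose.
- r.servo_line(position, rot=None, feed=150): straight line of the TCP; rot=None keeps the orientation; feed is the mean speed in mm/s.
- r.set_joints(angles): joint-space move.
- r.command_gripper(opening): finger opening in mm; the grip force is fixed at half the most; returns when the fingers have stopped.
- r.pause(seconds).
- r.inverse_kinematics(position, orientation): joint angles nearest the present ones, or None.
- cams.grab_frame(name): name is "scene" or "side" or "wrist"; returns (picture, depth): 400x640x3 uint8, red, green, blue; 400x640 float32, mm along the optical axis (not along the pixel's ray), 0 where there is no reading.
- cams.camera_info(name): a dict with "fx", "fy", "cx", "cy" (pixels), "R" (3x3) and "t" (3): a world point X has camera coordinates R X + t. Camera axes: x right, y down, z forward; pixel columns grow to the right and rows downward; lengths in mm; the calibration is good to about 2 mm. A picture is of the moment at which its call begins: read the wrist's pose just before it. camera_info takes no time and is no camera call; for the wrist camera it gives the pose at the moment of the call.
A pose or a line that the arm cannot do raises r.Unreachable and nothing moves.
- r.hand_in(): hands the job in, once; it reports no verdict.
Trained networks look in the newest picture that a camera, given by its name, has taken for a name from the list of things; names that differ only in an ending like _2 or _b are one class to them, and where a whole thing is asked for, a point or a joint stands for the part that bears it (a point fixed in the world has none). Each returns a list of dicts, best first, with "conf" (0 to 1); they miss things now and then, are a little off and sometimes report something else, mostly with a low value. They report only what shows in the picture. A call takes as long as a camera call.
- look_for(camera, target): "position" ([column, row] in pixels, amid what is visible of it).
- cut_out(camera, target): "region" (400x640 bool, what is visible of it) and "position" ([column, row] in pixels, amid what is visible of it).
Readings, each from a call of its own:
- r.read_t(): time.
- r.read_joint_positions(): joint angles.
- r.read_joint_velocities(): joint speeds.
- r.read_tau(): joint torques, N m.
- r.read_ee_pos(): TCP position.
- r.read_tcp_rot(): TCP orientation.
- r.read_wrist_force(): force on the tool from outside, world axes, zero at the start.
- r.read_moment(): the same for the moment, N m.
- r.read_width(): finger opening in mm.
Only numpy, scipy, OpenCV 4.12 (cv2) and the standard library are available. Lean on these libraries where they do the work, as an engineer would, in place of code of your own. Each camera call takes 0.05 s, during which the arm holds its last target.

## Working session

There is one attempt and no reset: what is moved stays moved. The work goes in short steps, each a Python script; the robot and the scene stay as the last script left them, time stands still between calls to the robot, and variables do not carry over. Pictures are saved under pics/ and viewed, and the job is handed in when it is done.

```bash
ls; mkdir -p pics
python3 - <<'E'
from rig import r,cams,look_for,cut_out
import cv2,numpy as np
for n in ["scene","side","wrist"]:
    p,d=cams.grab_frame(n); cv2.imwrite(f"pics/{n}0.png",p[:,:,::-1]); np.savez(f"pics/{n}0.npz",p=p,d=d)
    i=cams.camera_info(n); print(n,i['fx'],i['cx'],i['cy'],np.round(-np.array(i['R']).T@i['t']),np.round(i['R'],2).tolist())
    for t in ["press","press_lever","lever_collar","pad_center","tray_floor","glue_pot","twine_spool","furniture_box"]:
        l=look_for(n,t); print(t,[(np.round(q['position']),round(q['conf'],2)) for q in l[:2]])
print(r.read_t())
E
```

```text
pics
scene 361.3033336291669 317.6140776248588 194.72343527720088 [1043.  155.  805.] [[-0.25, 0.97, -0.02], [0.77, 0.19, -0.61], [-0.59, -0.17, -0.79]]
press [(array([328., 236.]), 0.67)]
press_lever [(array([281., 195.]), 0.68)]
lever_collar [(array([288., 190.]), 0.56), (array([204., 162.]), 0.35)]
pad_center []
tray_floor [(array([446., 207.]), 0.75)]
glue_pot [(array([437., 291.]), 0.92)]
twine_spool [(array([190., 234.]), 0.58)]
furniture_box [(array([207., 162.]), 0.59)]
side 361.6015768332727 320.66783641103626 200.49317121275294 [ 289. -498.  707.] [[0.91, -0.42, 0.02], [-0.29, -0.65, -0.7], [0.31, 0.64, -0.71]]
press [(array([343., 193.]), 0.83), (array([310., 208.]), 0.25)]
press_lever [(array([362., 195.]), 0.56)]
lever_collar [(array([359., 195.]), 0.8)]
pad_center [(array([310., 205.]), 0.79)]
tray_floor [(array([230., 173.]), 0.66)]
glue_pot [(array([359., 194.]), 0.7), (array([313., 206.]), 0.52)]
twine_spool [(array([442., 309.]), 0.78), (array([362., 195.]), 0.66)]
furniture_box [(array([357., 378.]), 0.64)]
wrist 325.506580062557 320.570982907889 196.07171199213406 [525.  73. 374.] [[1.0, -0.0, 0.0], [-0.0, -0.96, 0.29], [0.0, -0.29, -0.96]]
press [(array([447., 124.]), 0.66)]
press_lever []
lever_collar [(array([402., 293.]), 0.9)]
pad_center [(array([329.,  92.]), 0.72), (array([407., 358.]), 0.39)]
tray_floor []
glue_pot []
twine_spool [(array([408., 354.]), 0.79)]
furniture_box [(array([238., 362.]), 0.75)]
1.35
```

View pics/scene0.png

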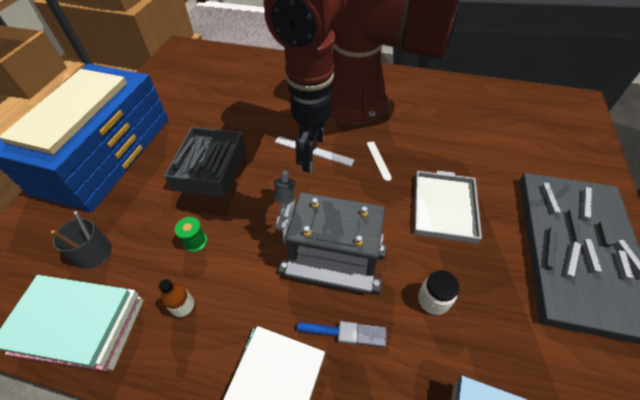

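View pics/side0.png

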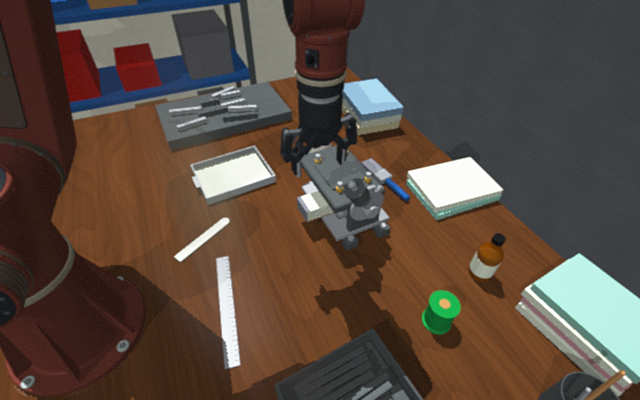

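View pics/wrist0.png

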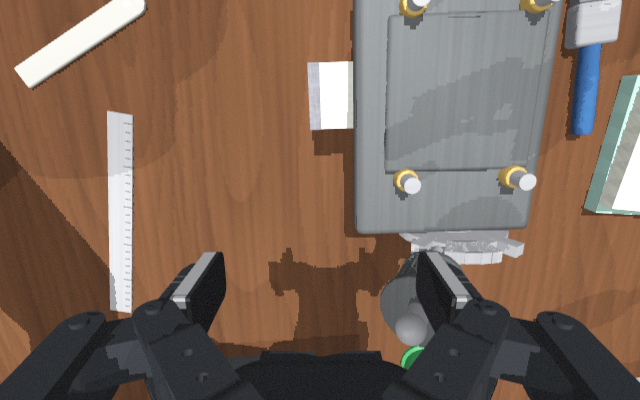

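The scene shows the press in the middle with its lever on the right (-y), collar around scene (286,190). The tray is on the left at (446,207), the furniture box is on the right, the pot is at left/back and the spool is at right. In the wrist view the pad's spine end is at (330,95) and the yoke's front edge is at column ~355. Next I'll measure these from depth.

```bash
cat > h.py <<'E'
import numpy as np,cv2
def cloud(info,d):
    v,u=np.mgrid[0:400,0:640]; 
    c=np.stack([(u-info['cx'])/info['fx']*d,(v-info['cy'])/info['fy']*d,d],-1)
    X=(c-np.array(info['t']))@np.array(info['R'])
    X[d<=0]=np.nan
    return X
E
python3 - <<'E'
from rig import r,cams
from h import *
for n in ["wrist","scene","side"]:
    z=np.load(f"pics/{n}0.npz"); X=cloud(cams.camera_info(n),z['d']); np.save(f"pics/{n}X.npy",X)
    print(n,"bench z",np.nanmedian(X[...,2][np.abs(X[...,2])<15]))
    def rect(zlo,zhi,box,name):
        m=(X[...,2]>zlo)&(X[...,2]<zhi)&(X[...,0]>box[0])&(X[...,0]<box[1])&(X[...,1]>box[2])&(X[...,1]<box[3])
        P=X[m]; 
        if len(P)<30: print(name,len(P));return
        k,lab,st,_=cv2.connectedComponentsWithStats(m.astype(np.uint8)); b=1+np.argmax(st[1:,4]); P=X[lab==b]
        (c,s,a)=cv2.minAreaRect(P[:,:2].astype(np.float32))
        print(name,len(P),np.round(c,1),np.round(s,1),round(a,2),"z",np.round(np.median(P[:,2]),1),"x",P[:,0].min().round(1),P[:,0].max().round(1),"y",P[:,1].min().round(1),P[:,1].max().round(1))
    rect(138,152,(450,800,-150,250),"yoke")
    rect(70,82,(450,640,-50,250),"pad")
    rect(16,32,(350,700,150,500),"traywall")
    rect(2,10,(350,700,150,500),"trayfloor")
    rect(80,96,(600,1000,100,400),"pot")
    rect(62,80,(450,900,-350,-100),"spool")
E
```

```text
wrist bench z -0.21749655576638888
yoke 42078 [614.1  51.2] [131.2 167.5] 1.72 z 149.7 x 546.0 681.6 y -33.3 132.9
pad 2948 [533.5  75.2] [38.5 55.9] 1.77 z 75.4 x 513.5 553.3 y 47.0 103.3
traywall 0
trayfloor 10
pot 0
spool 0
scene bench z -0.8382691718767439
yoke 4468 [615.   71.6] [132.7 208.5] 1.6 z 145.9 x 547.0 683.5 y -31.4 176.4
pad 0
traywall 399 [425.4 334. ] [160.8 161. ] 3.79 z 21.8 x 350.2 510.6 y 248.5 419.3
trayfloor 2127 [417.2 335.8] [142.3 150.6] 3.24 z 4.0 x 350.0 491.6 y 256.7 414.7
pot 755 [675.6 318.5] [64.6 63.7] 0.7 z 86.6 x 643.3 707.9 y 286.8 350.5
spool 415 [ 667.6 -281.2] [59.8 58. ] 24.19 z 69.4 x 638.3 697.3 y -312.6 -251.6
side bench z 0.32577495001848816
yoke 1994 [611.   71.1] [131.7 209.4] 2.17 z 146.9 x 543.2 678.7 y -34.3 177.6
pad 437 [542.1  74.5] [60.5 58.9] 1.97 z 75.5 x 511.2 573.2 y 44.9 104.2
traywall 390 [425.5 333. ] [157.3 168. ] 2.17 z 21.9 x 350.0 506.9 y 246.5 419.8
trayfloor 1482 [421.5 345.5] [152.1 137.5] 3.89 z 4.9 x 350.0 501.2 y 273.5 417.0
pot 375 [917.6 373.4] [ 53.5 151. ] 89.36 z 83.3 x 841.9 993.4 y 345.8 399.6
spool 697 [ 665.4 -282.3] [59.5 58.4] 32.02 z 70.6 x 635.1 694.4 y -311.7 -252.2
```

```bash
python3 - <<'E'
from rig import r,cams
from h import *
from scipy.spatial import cKDTree
for n in ["wrist","scene","side"]:
    X=np.load(f"pics/{n}X.npy"); 
    m=(X[...,0]>540)&(X[...,0]<680)&(X[...,1]>-85)&(X[...,1]<-20)&(X[...,2]>150)&(X[...,2]<240)
    P=X[m]; print(n,len(P))
    for z0 in range(150,240,10):
        q=P[(P[:,2]>=z0)&(P[:,2]<z0+10)]
        if len(q)>5: print(z0,len(q),np.round([q[:,0].min(),q[:,0].max(),q[:,1].min(),q[:,1].max()],1))
    # rods
    m=(X[...,2]>172)&(X[...,2]<186)&(X[...,0]>545)&(X[...,0]<690)&(X[...,1]>-25)&(X[...,1]<170)
    k,lab,st,_=cv2.connectedComponentsWithStats(m.astype(np.uint8))
    print("rods",[np.round(X[lab==i].mean(0),0).tolist() for i in range(1,k) if st[i,4]>5])
    m=(X[...,2]>15)&(X[...,2]<30)&(X[...,0]>250)&(X[...,0]<600)&(X[...,1]>200)&(X[...,1]<480)
    k,lab,st,_=cv2.connectedComponentsWithStats(m.astype(np.uint8),connectivity=8)
    if k>1:
        b=1+np.argmax(st[1:,4]);c=cv2.minAreaRect(X[lab==b][:,:2].astype(np.float32)); print("tray",st[b,4],c,np.median(X[lab==b][:,2]))
    m=(X[...,2]>2)&(X[...,2]<9)&(X[...,0]>250)&(X[...,0]<600)&(X[...,1]>200)&(X[...,1]<480)
    k,lab,st,_=cv2.connectedComponentsWithStats(m.astype(np.uint8),connectivity=4)
    if k>1:
        b=1+np.argmax(st[1:,4]);c=cv2.minAreaRect(X[lab==b][:,:2].astype(np.float32)); print("floor",st[b,4],c,np.median(X[lab==b][:,2]))
E
python3 - <<'E'
import cv2
for n,(a,b,c,d) in dict(scene=(150,300,230,420),side=(130,260,270,410)).items():
    im=cv2.imread(f"pics/{n}0.png")[a:b,c:d]; cv2.imwrite(f"pics/{n}0c.png",cv2.resize(im,None,fx=4,fy=4,interpolation=2))
E
```

```text
wrist 5301
150 582 [589.9 663.2 -33.  -23.5]
160 855 [581.4 667.2 -40.2 -23.3]
170 978 [577.7 660.1 -36.6 -23.9]
180 217 [574.3 618.6 -37.5 -24.2]
190 160 [561.5 584.4 -62.4 -26. ]
200 1285 [562.2 583.8 -71.8 -23.6]
210 374 [568.3 590.4 -70.9 -26.1]
220 580 [565.2 583.4 -54.3 -38.7]
230 270 [568.  579.3 -52.4 -40.9]
rods [[639.0, -25.0, 175.0], [602.0, -25.0, 176.0], [619.0, -25.0, 174.0], [627.0, -25.0, 175.0]]
scene 758
150 74 [593.1 665.1 -52.4 -24.1]
160 81 [591.9 667.3 -52.8 -23.8]
170 78 [597.5 659.8 -64.3 -24.2]
180 80 [593.7 621.7 -64.8 -25.4]
190 104 [563.6 617.2 -68.4 -26.4]
200 135 [565.4 612.2 -69.  -23.7]
210 150 [578.4 606.8 -69.9 -25.3]
220 47 [570.3 604.3 -55.5 -39.2]
230 9 [571.9 579.1 -51.5 -44.7]
rods []
tray 683 ((399.4525146484375, 332.322998046875), (213.0550994873047, 161.0487518310547), 3.7918992042541504) 21.683774001139035
floor 2732 ((396.6040344238281, 334.3872375488281), (182.7991943359375, 148.90447998046875), 4.2339887619018555) 4.036424446567496
side 691
150 38 [611.9 661.3 -54.1 -29.9]
160 53 [580.1 664.3 -63.6 -24.5]
170 84 [575.1 657.8 -70.3 -24.2]
180 61 [571.3 618.2 -70.4 -50. ]
190 73 [559.7 617.1 -70.7 -38.5]
200 159 [561.9 609.1 -72.2 -24.3]
210 143 [569.2 601.9 -72.1 -27.3]
220 63 [564.3 600.7 -60.7 -34.4]
230 17 [564.3 575.9 -54.1 -44.1]
rods []
tray 647 ((396.47186279296875, 332.8708801269531), (211.0823211669922, 168.7976531982422), 4.004854202270508) 22.16326177347771
floor 1924 ((402.3896789550781, 344.4781188964844), (190.61431884765625, 137.75363159179688), 4.131009578704834) 4.876222218380185
```

View pics/scene0c.png

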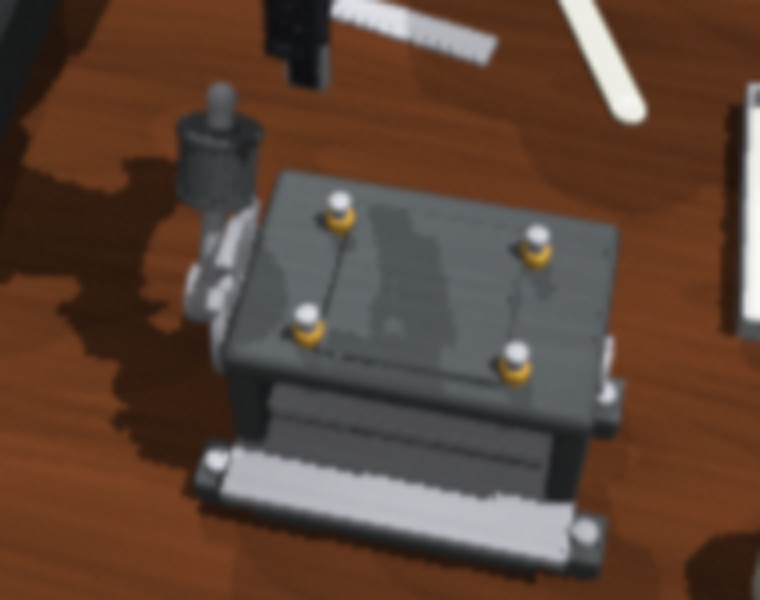

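View pics/side0c.png

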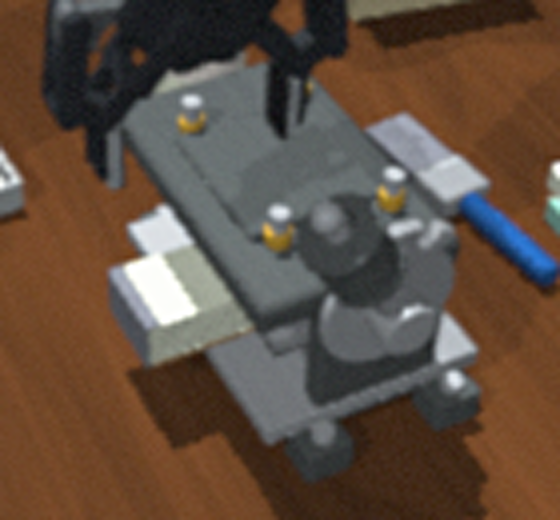

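Run:
```python
from h import *
from scipy.optimize import least_squares
yaw=0.031
prof=[(0,60),(7,60),(21.5,60),(21.5,97),(24,97),(24,102),(7,102),(7,125),(0,125)]
A=np.array(prof[:-1],float);B=np.array(prof[1:],float)
def dist(rho,s):
    p=np.stack([rho,s],-1)[:,None]; t=np.clip(((p-A)*(B-A)).sum(-1)/((B-A)**2).sum(-1),0,1)
    return np.linalg.norm(p-(A+t[...,None]*(B-A)),axis=-1).min(1)
def res(q,P,th):
    d=np.array([np.cos(yaw)*-np.sin(th),np.sin(yaw)*-np.sin(th),np.cos(th)])
    v=P-np.array([q[0],q[1],122+q[2]]); s=v@d; rho=np.linalg.norm(v-np.outer(s,d),axis=1)
    return dist(rho,s)
allP=[]
for n in ["wrist","scene","side"]:
    X=np.load(f"pics/{n}X.npy").reshape(-1,3); X=X[~np.isnan(X).any(1)]
    c=np.array([593,-48,191.])
    P=X[(np.linalg.norm(X-c,axis=1)<55)&(X[:,2]>178)&(X[:,1]<-22)&(X[:,1]>-80)]
    if len(P)>800:P=P[::len(P)//800]
    allP.append(P)
    f=least_squares(lambda q:res(q,P,np.pi/6),[633,-48,0],loss='soft_l1'); print(n,len(P),f.x.round(1),np.median(res(f.x,P,np.pi/6)).round(2))
P=np.vstack(allP)
f=least_squares(lambda q:res(q,P,np.pi/6),[633,-48,0],loss='soft_l1'); print(f.x.round(1))
f=least_squares(lambda q:res(q[:3],P,q[3]),[633,-48,0,.52],loss='soft_l1'); print(f.x.round(3))
# brass/rods: white/ yellow tops height
X=np.load("pics/sceneX.npy"); 
m=(X[...,2]>160)&(X[...,2]<190)&(X[...,0]>540)&(X[...,0]<700)&(X[...,1]>-20)&(X[...,1]<180)
k,lab,st,_=cv2.connectedComponentsWithStats(m.astype(np.uint8)); print([X[lab==i].mean(0).round(0).tolist() for i in range(1,k)])
```

```text
wrist 1003 [ 6.33e+02 -4.55e+01  4.00e-01] 0.49
scene 532 [632.3 -46.4  -0.8] 0.61
side 536 [ 6.311e+02 -4.580e+01  5.000e-01] 0.63
[ 6.322e+02 -4.580e+01  1.000e-01]
[ 6.31393e+02 -4.58670e+01 -4.79000e-01  5.13000e-01]
[[587.0, 18.0, 166.0], [583.0, 129.0, 166.0], [662.0, 21.0, 166.0], [658.0, 131.0, 166.0]]
```

```bash
cat >> h.py <<'E'
PIV=np.array([632.0,-46.0,122.0]); YAW=0.031
def lev(theta,s,extra=0.0,yawflip=0):
    a=np.pi/6-theta
    d=np.array([-np.sin(a)*np.cos(YAW),-np.sin(a)*np.sin(YAW),np.cos(a)])
    return (PIV+s*d).tolist(),tool(-(a+extra),YAW,yawflip)
def tool(p,yaw,flip=0):
    # z_tool=(-sin p,0,-cos p) rotated by yaw; flip = half turn about tool z
    from scipy.spatial.transform import Rotation as R
    M=R.from_euler('xyz',[np.pi,p,yaw])
    if flip: M=M*R.from_euler('z',np.pi)
    return M.as_euler('xyz').tolist()
E
python3 - <<'E'
from rig import r
from h import *
print(r.read_tcp_rot(),r.read_width())
for fl in (0,1):
    print("flip",fl)
    for th,s,e in [(0,160,0),(0,80,0),(0,95,0),(.45,95,0),(.9,95,0),(.9,95,.2),(.9,95,.4),(.9,150,.0),(.9,150,.4)]:
        p,o=lev(th,s,e,fl); q=r.inverse_kinematics(p,o); print(th,s,e,None if q is None else np.round(q,2))
    for nm,x,y,z,yaw,tilt in [("pad",530,75,66,.031,45),("pad",460,73,66,.031,45),("out",400,71,66,.031,45),("outup",380,71,120,.031,45),("tray",360,335,31,.072,45),("tray",360,335,31,.072,55),("tray",385,285,31,1.6,45),("tray",385,285,31,1.2,45)]:
        q=r.inverse_kinematics([x,y,z],tool(-np.radians(90-tilt),yaw,fl)); print(nm,x,yaw,tilt,None if q is None else np.round(q,2))
E
```

```text
[-3.14157511e+00 -2.70524189e-06  1.57074071e+00] 85.4952304801125
flip 0
0 160 0 [-0.31 -0.02 -0.64  0.45  0.17  2.84]
0 80 0 [-0.28  0.14 -0.68  0.24  0.16  2.87]
0 95 0 [-0.29  0.11 -0.68  0.28  0.16  2.86]
0.45 95 0 [-0.2   0.45 -0.02  1.04  0.02  2.91]
0.9 95 0 [-0.15  1.01  0.95  1.88 -0.07  2.98]
0.9 95 0.2 [-0.16  0.76  0.5   1.49 -0.03  2.95]
0.9 95 0.4 [-0.18  0.57  0.18  1.16  0.    2.93]
0.9 150 0.0 None
0.9 150 0.4 [-0.17  0.6   0.35  1.31  0.    2.94]
pad 530 0.031 45 [-0.01  0.45 -1.26 -0.92  0.03  3.11]
pad 460 0.031 45 None
out 400 0.031 45 None
outup 380 0.031 45 None
tray 360 0.072 45 [ 0.94  0.53 -1.14 -0.68 -0.57 -2.45]
tray 360 0.072 55 [ 0.85  0.42 -1.04 -0.35 -0.41 -2.46]
tray 385 1.6 45 [-0.01  0.55 -0.84  0.23  0.78  1.52]
tray 385 1.2 45 [ 0.04  0.49 -1.17 -0.47  0.71  2.12]
flip 1
0 160 0 [-0.31 -0.02 -0.64  0.45  0.17 -0.3 ]
0 80 0 [-0.28  0.14 -0.68  0.24  0.16 -0.27]
0 95 0 [-0.29  0.11 -0.68  0.28  0.16 -0.28]
0.45 95 0 [-0.2   0.45 -0.02  1.04  0.02 -0.23]
0.9 95 0 [-0.15  1.01  0.95  1.88 -0.07 -0.17]
0.9 95 0.2 [-0.16  0.76  0.5   1.49 -0.03 -0.19]
0.9 95 0.4 [-0.18  0.57  0.18  1.16  0.   -0.21]
0.9 150 0.0 None
0.9 150 0.4 [-0.17  0.6   0.35  1.31  0.   -0.2 ]
pad 530 0.031 45 [-0.01  0.45 -1.26 -0.92  0.03 -0.03]
pad 460 0.031 45 None
out 400 0.031 45 None
outup 380 0.031 45 None
tray 360 0.072 45 [ 0.94  0.53 -1.14 -0.68 -0.57  0.69]
tray 360 0.072 55 [ 0.85  0.42 -1.04 -0.35 -0.41  0.68]
tray 385 1.6 45 [-0.01  0.55 -0.84  0.23  0.78 -1.62]
tray 385 1.2 45 [ 0.04  0.49 -1.17 -0.47  0.71 -1.02]
```

Run:
```python
from rig import r
from h import *
for tilt in (45,50,55,60,65):
  for z in (66,80):
    ok=[x for x in range(360,540,10) if r.inverse_kinematics([x,75,z],tool(-np.radians(90-tilt),.031,1)) is not None]
    print(tilt,z,ok[:1],ok[-1:],len(ok))
  for yaw in (.072,.4,.7,.9,1.2):
    pts=[]
    for dx in (-10,0,10):
      c=np.array([402+dx,335]);p=c-44*np.array([np.cos(yaw),np.sin(yaw)])
      q=[r.inverse_kinematics([*p,z],tool(-np.radians(90-tilt),yaw,1)) for z in (31,60,110)]
      pts.append([None if a is None else np.round(a,1).tolist() for a in q][0::2])
    print("  tray",tilt,yaw,pts[1])
```

```text
45 66 [520] [530] 2
45 80 [510] [530] 3
  tray 45 0.072 [[0.9, 0.5, -1.2, -0.7, -0.6, 0.7], [0.9, 0.3, -1.1, -0.4, -0.6, 0.7]]
  tray 45 0.4 [None, [0.7, 0.2, -1.3, -0.7, -0.2, 0.2]]
  tray 45 0.7 [None, None]
  tray 45 0.9 [None, [0.2, 0.2, -1.3, -0.6, 0.5, -0.5]]
  tray 45 1.2 [[0.1, 0.5, -1.2, -0.5, 0.7, -1.0], [0.1, 0.2, -1.1, -0.2, 0.7, -1.0]]
50 66 [480] [530] 6
50 80 [470] [530] 7
  tray 50 0.072 [[0.9, 0.5, -1.1, -0.5, -0.5, 0.7], [0.9, 0.2, -1.0, -0.2, -0.5, 0.7]]
  tray 50 0.4 [[0.7, 0.5, -1.3, -0.9, -0.2, 0.2], [0.7, 0.2, -1.2, -0.5, -0.2, 0.2]]
  tray 50 0.7 [None, [0.4, 0.1, -1.2, -0.5, 0.2, -0.2]]
  tray 50 0.9 [[0.3, 0.5, -1.3, -0.8, 0.4, -0.5], [0.3, 0.1, -1.2, -0.4, 0.4, -0.5]]
  tray 50 1.2 [[0.1, 0.4, -1.1, -0.4, 0.6, -1.0], [0.1, 0.2, -1.0, -0.0, 0.6, -1.0]]
55 66 [440] [530] 10
55 80 [430] [530] 11
  tray 55 0.072 [[0.8, 0.4, -1.0, -0.4, -0.4, 0.7], [0.8, 0.2, -1.0, -0.1, -0.4, 0.7]]
  tray 55 0.4 [[0.7, 0.4, -1.2, -0.6, -0.2, 0.2], [0.7, 0.1, -1.1, -0.3, -0.2, 0.2]]
  tray 55 0.7 [[0.4, 0.4, -1.2, -0.7, 0.1, -0.2], [0.4, 0.1, -1.2, -0.3, 0.1, -0.2]]
  tray 55 0.
[... 386 characters left out ...]
0.5, 0.3, -1.2, -0.4, 0.1, -0.2], [0.5, 0.1, -1.1, -0.1, 0.1, -0.2]]
  tray 60 0.9 [[0.4, 0.3, -1.1, -0.3, 0.3, -0.5], [0.4, 0.1, -1.0, -0.0, 0.3, -0.5]]
  tray 60 1.2 [[0.2, 0.4, -1.0, -0.1, 0.4, -0.9], [0.2, 0.2, -0.9, 0.2, 0.4, -0.9]]
65 66 [360] [530] 18
65 80 [360] [530] 18
  tray 65 0.072 [[0.8, 0.4, -0.9, -0.1, -0.3, 0.6], [0.8, 0.2, -0.8, 0.2, -0.3, 0.6]]
  tray 65 0.4 [[0.6, 0.3, -1.0, -0.2, -0.1, 0.2], [0.6, 0.1, -0.9, 0.1, -0.1, 0.2]]
  tray 65 0.7 [[0.5, 0.3, -1.1, -0.2, 0.1, -0.2], [0.5, 0.1, -1.0, 0.1, 0.1, -0.2]]
  tray 65 0.9 [[0.4, 0.3, -1.0, -0.2, 0.2, -0.5], [0.4, 0.1, -0.9, 0.1, 0.2, -0.5]]
  tray 65 1.2 [[0.3, 0.4, -0.9, 0.0, 0.3, -0.9], [0.3, 0.2, -0.8, 0.3, 0.3, -0.9]]
```

Run:
```python
from rig import r,cams
from h import *
r.command_gripper(64)
p,o=lev(0,195,0,1); r.goto(p,o)
p,o=lev(0,110,0,1); r.servo_line(p,feed=120)
print(r.read_t(),r.read_ee_pos(),r.read_wrist_force())
for n in ("scene","side","wrist"):
    im,_=cams.grab_frame(n); cv2.imwrite(f"pics/{n}1.png",im[:,:,::-1])
a=cv2.imread("pics/scene1.png")[110:260,200:390];b=cv2.imread("pics/side1.png")[80:230,270:460]
cv2.imwrite("pics/c1.png",np.hstack([cv2.resize(a,None,fx=2.1,fy=2.1,interpolation=2),cv2.resize(b,None,fx=2.1,fy=2.1,interpolation=2)]))
```

```text
4.1 [577.13326514 -47.70599504 217.64396076] [ 0.86558498  0.11325619 -0.2020313 ]
```

View pics/c1.png

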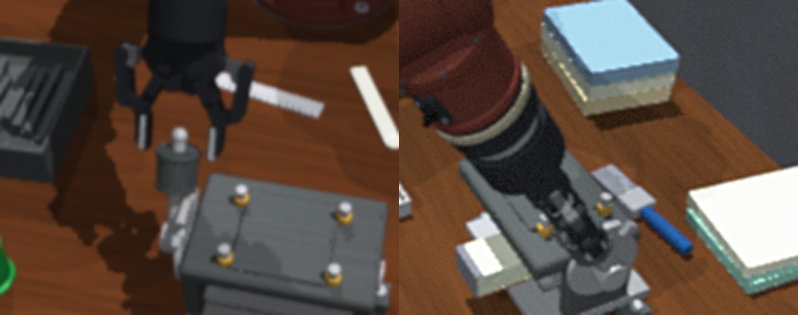

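View pics/wrist1.png

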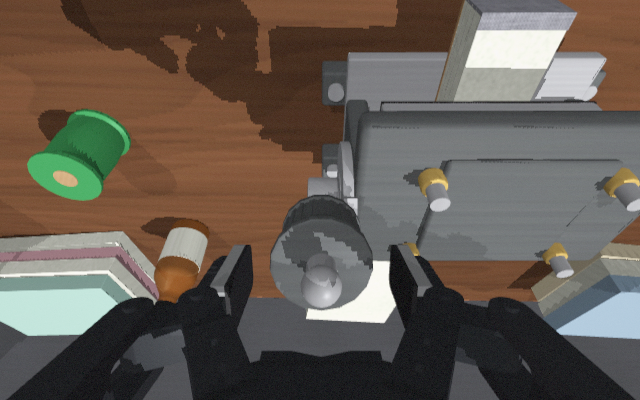

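The jaws straddle the collar evenly: in the wrist view the collar is at column 321 and the fingers are at 250 and 392. Next I descend, grip and lift.

Run:
```python
from rig import r,cams
from h import *
p,o=lev(0,80,0,1); r.servo_line(p,feed=60)
print(r.read_t(),r.read_wrist_force())
r.command_gripper(30); print("w",r.read_width(),r.read_wrist_force())
for s in (84,88,92,94):
    p,o=lev(0,s,0,1); r.servo_line(p,feed=30); print(s,r.read_ee_pos().round(1) if hasattr(r.read_ee_pos(),'round') else r.read_ee_pos(),np.round(r.read_wrist_force(),1),round(r.read_width(),1))
print(r.read_t())
for n in ("scene","side","wrist"):
    im,_=cams.grab_frame(n); cv2.imwrite(f"pics/{n}2.png",im[:,:,::-1])
a=cv2.imread("pics/scene2.png")[110:260,200:390];b=cv2.imread("pics/wrist2.png")
cv2.imwrite("pics/c2.png",np.hstack([cv2.resize(a,(400,316),interpolation=2),cv2.resize(b[150:400,160:480],(400,316),interpolation=2)]))
```

```text
4.9 [-0.50228424  1.07338979 -0.28363604]
w 45.736852695442366 [-4.80188928 -0.4107451   4.14258224]
84 [590.1 -47.3 194.8] [ 4.8  0.6 -5.4] 45.7
88 [588.1 -47.3 198.1] [ 5.5  1.4 -5.9] 45.9
92 [586.2 -47.4 201.5] [ 5.1  0.3 -5.9] 45.9
94 [585.1 -47.4 203.2] [ 6.2  1.4 -7.4] 45.5
6.3167
```

View pics/c2.png

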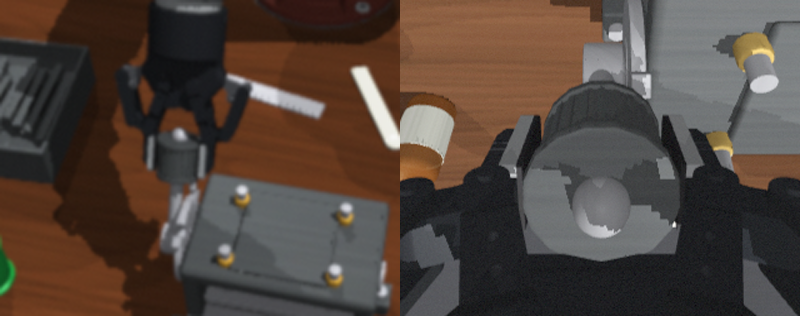

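Run:
```python
from rig import r,cams
from h import *
for th in np.arange(.1,.81,.1):
    p,o=lev(th,94,0,1); r.servo_line(p,o,feed=60)
    a=np.pi/6-th; F=np.array(r.read_wrist_force()); d=np.array([-np.sin(a),0,np.cos(a)]); t=np.array([np.cos(a),0,np.sin(a)])
    print(round(th,2),"rad %.1f tan %.1f y %.1f w %.1f"%(F@d,F@t,F[1],r.read_width()),np.round(np.array(r.read_ee_pos())-p,1))
    if np.linalg.norm(F)>35: break
print(r.read_t())
for n in ("scene","side","wrist"):
    im,_=cams.grab_frame(n); cv2.imwrite(f"pics/{n}3.png",im[:,:,::-1])
a=cv2.imread("pics/scene3.png")[110:260,200:390];b=cv2.imread("pics/side3.png")[80:230,270:460]
cv2.imwrite("pics/c3.png",np.hstack([cv2.resize(a,(400,316),interpolation=2),cv2.resize(b,(400,316),interpolation=2)]))
```

```text
0.1 rad -8.1 tan -2.2 y -1.0 w 45.6 [-0.2  0.1 -1.1]
0.2 rad -8.1 tan -2.6 y -1.1 w 45.5 [-0.3  0.1 -1.2]
0.3 rad -8.6 tan -2.8 y -0.2 w 45.7 [-0.3  0.1 -1. ]
0.4 rad -8.0 tan -1.8 y -0.6 w 45.9 [-0.2  0.1 -0.9]
0.5 rad -9.5 tan -2.5 y 0.4 w 45.5 [-0.1  0.1 -0.8]
0.6 rad -8.9 tan -1.4 y 1.3 w 45.8 [ 0.1  0.1 -0.7]
0.7 rad -9.2 tan -1.0 y 2.5 w 45.6 [ 0.2  0.1 -0.6]
0.8 rad -8.0 tan -1.7 y 2.3 w 45.7 [ 0.4  0.1 -0.5]
9.0
```

View pics/c3.png

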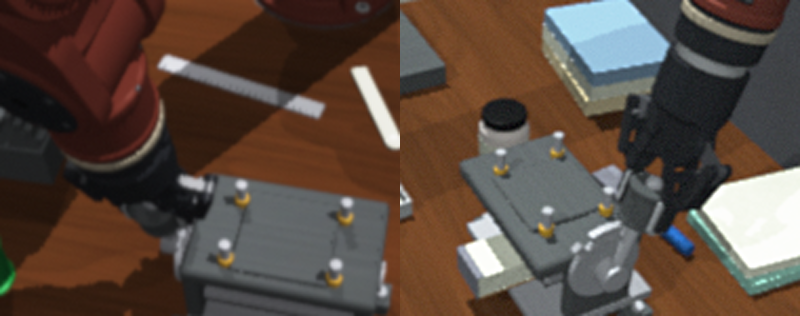

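The lever is following and the forces are steady. I'll take it to the stop and lower the collar.

Run:
```python
from rig import r,cams
from h import *
def st(th,s,p):
    a=np.pi/6-th; F=np.array(r.read_wrist_force()); d=np.array([-np.sin(a),0,np.cos(a)]); t=np.array([np.cos(a),0,np.sin(a)])
    print(round(th,3),s,"rad %.1f tan %.1f y %.1f w %.1f"%(F@d,F@t,F[1],r.read_width()),np.round(np.array(r.read_ee_pos())-p,1)); return F@t
for th in (.84,.87,.885,.90,.915):
    p,o=lev(th,94,0,1); r.servo_line(p,o,feed=30)
    T=st(th,94,p)
    if T<-9: break
# back off slightly off the stop, lower
for s in (90,87,84,82,80):
    p,o=lev(.885,s,0,1); r.servo_line(p,o,feed=30); st(.885,s,p)
print(r.read_t())
for n in ("scene","side","wrist"):
    im,_=cams.grab_frame(n); cv2.imwrite(f"pics/{n}4.png",im[:,:,::-1])
a=cv2.imread("pics/side4.png")[120:220,350:450];b=cv2.imread("pics/wrist4.png")
cv2.imwrite("pics/c4.png",np.hstack([cv2.resize(a,(400,400),interpolation=2),cv2.resize(b[100:400,160:480],(400,400),interpolation=2)]))
```

```text
0.84 94 rad -9.4 tan -3.0 y 3.2 w 45.8 [ 0.1  0.1 -0.2]
0.87 94 rad -9.3 tan -2.5 y 4.2 w 45.6 [ 0.3  0.1 -0.4]
0.885 94 rad -9.5 tan -4.0 y 3.9 w 45.8 [ 0.2  0.1 -0.1]
0.9 94 rad -9.0 tan -2.6 y 3.4 w 45.4 [ 0.3  0.1 -0.1]
0.915 94 rad -8.1 tan -11.3 y 2.8 w 45.8 [-1.   0.1  0.4]
0.885 90 rad -7.8 tan -2.2 y 2.5 w 45.6 [0.2 0.1 0.9]
0.885 87 rad -8.5 tan -2.9 y 2.7 w 45.6 [0.2 0.1 0.4]
0.885 84 rad -6.6 tan -2.3 y 3.2 w 45.6 [0.3 0.1 0.4]
0.885 82 rad -5.7 tan -2.2 y 2.9 w 45.7 [0.3 0.1 0.5]
0.885 80 rad -6.6 tan -2.1 y 3.5 w 45.9 [0.5 0.1 0.8]
11.7333
```

View pics/c4.png

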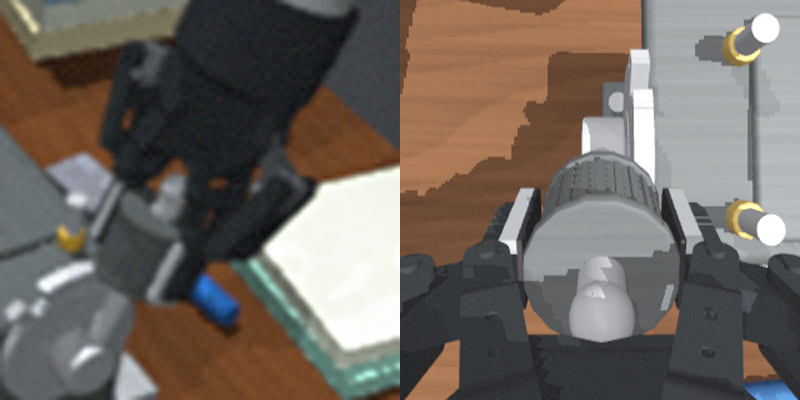

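Run:
```python
from rig import r,cams
from h import *
def st(th,s,p):
    a=np.pi/6-th; F=np.array(r.read_wrist_force()); d=np.array([-np.sin(a),0,np.cos(a)]); t=np.array([np.cos(a),0,np.sin(a)])
    print(round(th,3),s,"rad %.1f tan %.1f y %.1f"%(F@d,F@t,F[1]),np.round(np.array(r.read_ee_pos())-p,1)); return F@d
for th,s in ((.885,79),(.885,78),(.885,77)):
    p,o=lev(th,s,0,1); r.servo_line(p,o,feed=30); 
    if st(th,s,p)>0: break
# test lock: ease back towards the press front
for th in (.875,.865,.855,.845):
    p,o=lev(th,s,0,1); r.servo_line(p,o,feed=30); st(th,s,p)
print(r.read_t())
```

```text
0.885 79 rad 4.6 tan -2.6 y 3.5 [0.8 0.1 1.5]
0.875 79 rad 8.1 tan -2.0 y 4.5 [0.8 0.1 1.5]
0.865 79 rad 8.6 tan -2.0 y 4.4 [0.9 0.1 1.4]
0.855 79 rad 8.3 tan 0.9 y 5.3 [1.4 0.1 1.2]
0.845 79 rad 7.5 tan 5.1 y 4.8 [2.  0.1 1. ]
13.1333
```

The collar has bottomed, and the lever resists being pulled forward from about 0.855, so it is locked. I'll release and retreat.

Run:
```python
from rig import r,cams
from h import *
p,o=lev(.865,79,0,1); r.servo_line(p,o,feed=30)
r.command_gripper(64); print(r.read_t(),r.read_wrist_force())
p,o=lev(.87,165,.5,1); r.servo_line(p,o,feed=120); print(r.read_t(),r.read_wrist_force())
r.goto([440,40,230],tool(-np.radians(33),.031,1)); print(r.read_t())
for n in ("scene","side","wrist"):
    im,d=cams.grab_frame(n); cv2.imwrite(f"pics/{n}5.png",im[:,:,::-1]); np.save(f"pics/{n}X5.npy",cloud(cams.camera_info(n),d))
a=cv2.imread("pics/scene5.png")[130:290,230:420];b=cv2.imread("pics/side5.png")[90:250,270:460]
cv2.imwrite("pics/c5.png",np.hstack([cv2.resize(a,(400,336),interpolation=2),cv2.resize(b,(400,336),interpolation=2)]))
```

```text
13.7 [-0.43302759  0.0464241  -0.34296674]
14.5667 [ 0.27884069  0.66459632 -0.54302866]
15.75
```

View pics/c5.png

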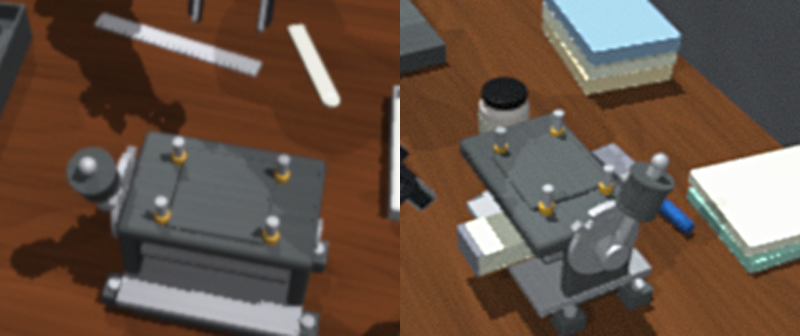

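View pics/wrist5.png

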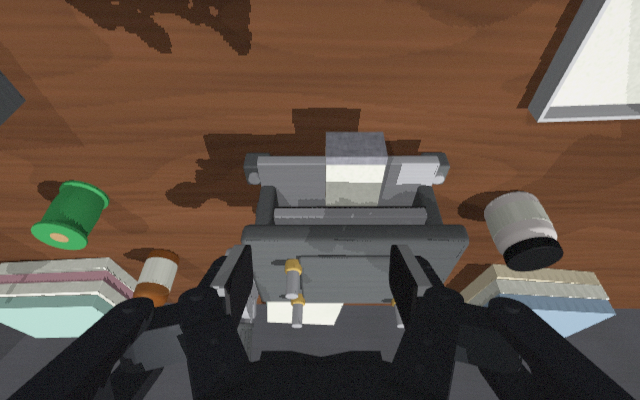

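The lever stays leaning back with the jaws clear. The pad is unmoved, with its spine at wrist (355,145). I'll check the lever angle and collar by fit, and re-measure the pad.

Run:
```python
from h import *
from scipy.optimize import least_squares
PIVT=np.array([632,-46,122.])
def dist(rho,s,c):
    prof=np.array([(0,60+c),(21.5,60+c),(21.5,97+c),(24,97+c),(24,102+c),(7,102+c),(7,125),(0,125)],float);A=prof[:-1];B=prof[1:]
    p=np.stack([rho,s],-1)[:,None]; t=np.clip(((p-A)*(B-A)).sum(-1)/((B-A)**2).sum(-1),0,1)
    return np.linalg.norm(p-(A+t[...,None]*(B-A)),axis=-1).min(1)
def res(q,P):
    a=np.pi/6-q[0]; d=np.array([np.cos(YAW)*-np.sin(a),np.sin(YAW)*-np.sin(a),np.cos(a)])
    v=P-PIVT-[0,q[2],0]; s=v@d; return dist(np.linalg.norm(v-np.outer(s,d),axis=1),s,q[1])
for n in ("scene","side"):
    X=np.load(f"pics/{n}X5.npy").reshape(-1,3); X=X[~np.isnan(X).any(1)]
    c=PIVT+95*np.array([np.sin(.36),0,np.cos(.36)])
    P=X[(np.linalg.norm(X-c,axis=1)<48)&(X[:,2]>183)&(X[:,1]<-18)]
    f=least_squares(lambda q:res(q,P),[.85,2,0],loss='soft_l1',x_scale=[.1,3,3]); print(n,len(P),f.x.round(3),np.median(res(f.x,P)).round(2))
for n in ("wrist","side"):
    X=np.load(f"pics/{n}X5.npy")
    m=(X[...,2]>71)&(X[...,2]<81)&(X[...,0]>480)&(X[...,0]<580)&(X[...,1]>30)&(X[...,1]<120)
    k,lab,st,_=cv2.connectedComponentsWithStats(m.astype(np.uint8)); b=1+np.argmax(st[1:,4]); P=X[lab==b]
    print(n,len(P),cv2.minAreaRect(P[:,:2].astype(np.float32)),np.median(P[:,2]),np.percentile(P[:,0],[0.5,99]))
    for x0 in range(510,570,10):
        q=P[(P[:,0]>=x0)&(P[:,0]<x0+10)]
        if len(q): print(x0,np.round([q[:,1].min(),q[:,1].max(),q[:,1].max()/2+q[:,1].min()/2],1))
X=np.load("pics/wristX5.npy"); m=(X[...,2]>100)&(X[...,2]<152)&(X[...,1]>40)&(X[...,1]<110)&(X[...,0]>530)&(X[...,0]<570); print("nose x",np.nanmin(X[m][:,0]))
m=(X[...,2]>35)&(X[...,2]<45)&(X[...,1]>0)&(X[...,1]<35)&(X[...,0]>530)&(X[...,0]<620); print("bed",np.nanmin(X[m][:,0]),np.nanmedian(X[m][:,2]))
```

```text
scene 480 [ 0.874 -0.766 -0.243] 0.79
side 571 [ 0.856 -0.322  0.182] 0.66
wrist 2780 ((546.4879150390625, 75.99238586425781), (67.7868881225586, 55.79975128173828), 1.9666237831115723) 75.53225984546384 [513.04698809 578.94940323]
510 [ 47.  102.8  74.9]
520 [ 47.2 103.2  75.2]
530 [ 47.7 103.4  75.5]
540 [ 48.1 103.4  75.7]
550 [ 48.5 103.7  76.1]
560 [ 49.  104.4  76.7]
side 425 ((542.0278930664062, 73.95259094238281), (60.4929313659668, 58.78261947631836), 1.7131470441818237) 75.69680367182285 [511.85396041 571.70546281]
510 [ 43.7 101.7  72.7]
520 [ 45.8 102.7  74.3]
530 [ 44.6 100.5  72.6]
540 [ 46.8 102.7  74.8]
550 [ 46.6 103.4  75. ]
560 [ 47.  102.5  74.8]
nose x 545.4183962729235
bed 558.6389261720292 40.00458380612105
```

Run:
```python
from rig import r,cams
from h import *
T=np.radians(57); o=tool(-(np.pi/2-T),.033,1)
r.command_gripper(76)
p=np.array([529,75.2,66.]); z=np.array([np.cos(T),.033*np.cos(T),-np.sin(T)])
r.goto((p-95*z).tolist(),o); r.servo_line((p-15*z).tolist(),feed=120); print(r.read_wrist_force())
r.servo_line(p.tolist(),feed=60)
print(r.read_t(),r.read_ee_pos(),r.read_wrist_force())
for n in ("side","wrist"):
    im,d=cams.grab_frame(n); cv2.imwrite(f"pics/{n}6.png",im[:,:,::-1])
a=cv2.imread("pics/side6.png")[130:260,270:400];b=cv2.imread("pics/wrist6.png")
cv2.imwrite("pics/c6.png",np.hstack([cv2.resize(a,(400,400),interpolation=2),cv2.resize(b[0:400,120:520],(400,400),interpolation=2)]))
```

```text
[ 0.06335526  0.18619912 -0.08992811]
17.8667 [528.83591962  75.2069022   65.99157201] [-0.18075097 -0.276099    0.15192619]
```

View pics/c6.png

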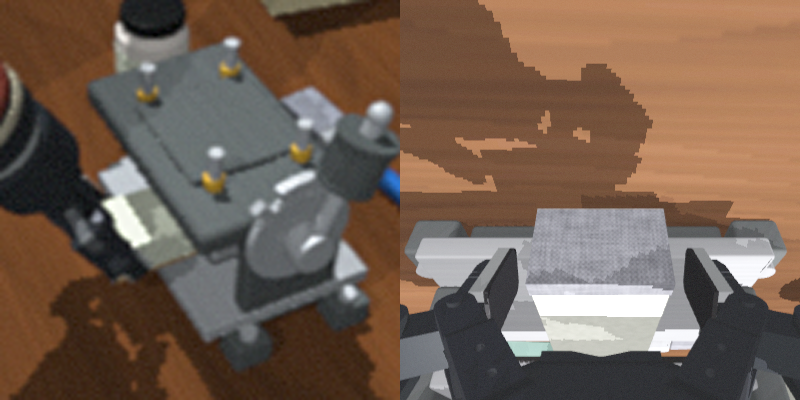

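The pad is centred between the jaws. I'll grip and draw it out in small steps.

Run:
```python
from rig import r,cams
from h import *
r.command_gripper(40); print("w",r.read_width(),r.read_wrist_force(),r.read_t())
p=np.array([529,75.2,66.]); u=np.array([1,.033,0])
for d in (10,40,90):
    r.servo_line((p-d*u+[0,0,1.5]).tolist(),feed=50 if d<90 else 70); print(d,r.read_wrist_force().round(1) if hasattr(r.read_wrist_force(),'round') else r.read_wrist_force(),np.round(r.read_moment(),2),round(r.read_width(),1))
r.servo_line((p-95*u+[0,0,70]).tolist(),feed=100)
print(r.read_t(),r.read_ee_pos(),r.read_wrist_force(),r.read_width())
for n in ("side","wrist","scene"):
    im,d=cams.grab_frame(n); cv2.imwrite(f"pics/{n}7.png",im[:,:,::-1]); np.save(f"pics/{n}X7.npy",cloud(cams.camera_info(n),d))
a=cv2.imread("pics/side7.png")[100:280,220:400];b=cv2.imread("pics/wrist7.png")
cv2.imwrite("pics/c7.png",np.hstack([cv2.resize(a,(400,400),interpolation=2),cv2.resize(b[0:400,120:520],(400,400),interpolation=2)]))
```

```text
w 55.372745507154214 [-3.56044394  0.02554178  5.09674598] 18.275
10 [ 0.8 -0.9 -2.2] [-0.04  0.76 -0.03] 55.3
40 [ 0.2 -0.  -1.5] [-0.02  0.83 -0.02] 54.7
90 [-0.   0.3 -1.7] [-0.03  0.79 -0.02] 55.0
21.075 [433.83602196  72.07198501 135.61049535] [ 0.60783622 -0.98462224 -1.85705904] 55.256239404219706
```

View pics/c7.png

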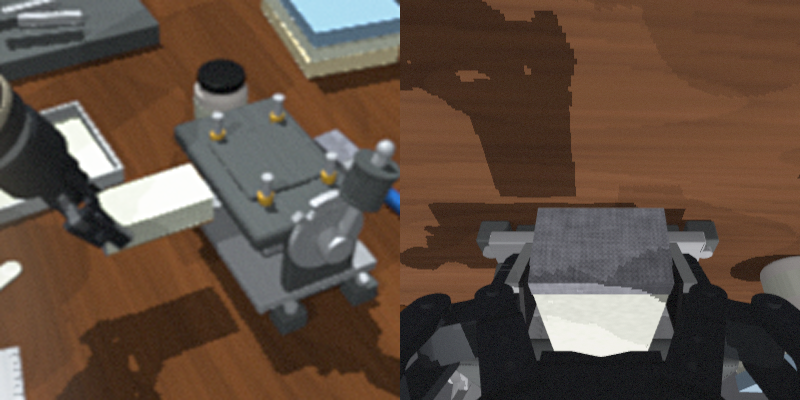

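Run:
```python
from rig import r,cams
from h import *
for n in ("side","scene"):
    X=np.load(f"pics/{n}X7.npy"); 
    m=(X[...,0]>440)&(X[...,0]<545)&(X[...,1]>40)&(X[...,1]<110)&(X[...,2]>130)&(X[...,2]<170)
    P=X[m]; A=np.c_[P[:,:2]-[477,73],np.ones(len(P))]
    for _ in range(4):
        c=np.linalg.lstsq(A,P[:,2],rcond=None)[0]; k=np.abs(P[:,2]-A@c)<2.5; A,P=A[k],P[k]
    print(n,len(P),c.round(3),P[:,0].max().round(1))
T=np.radians(57); yaw=.072; o=tool(-(np.pi/2-T),yaw,1)
c=np.array([407,335.5]); p=c-44*np.array([np.cos(yaw),np.sin(yaw)])
r.goto([*p,110],o); print(r.read_t(),r.read_ee_pos(),r.read_wrist_force(),r.read_width())
for n in ("side","wrist","scene"):
    im,d=cams.grab_frame(n); cv2.imwrite(f"pics/{n}8.png",im[:,:,::-1]); np.save(f"pics/{n}X8.npy",cloud(cams.camera_info(n),d))
X=np.load("pics/sceneX8.npy")
m=(X[...,0]>330)&(X[...,0]<480)&(X[...,1]>290)&(X[...,1]<380)&(X[...,2]>100)&(X[...,2]<140)
P=X[m];A=np.c_[P[:,:2]-[407,335],np.ones(len(P))]
for _ in range(4):
        cc=np.linalg.lstsq(A,P[:,2],rcond=None)[0]; k=np.abs(P[:,2]-A@cc)<2.5; A,P=A[k],P[k]
print(len(P),cc.round(3),cv2.minAreaRect(P[:,:2].astype(np.float32)))
a=cv2.imread("pics/side8.png")[80:260,150:330];b=cv2.imread("pics/scene8.png")[110:270,360:520]
cv2.imwrite("pics/c8.png",np.hstack([cv2.resize(a,(400,400),interpolation=2),cv2.resize(b,(400,400),interpolation=2)]))
```

```text
side 558 [-9.00000e-03  3.30000e-02  1.44346e+02] 537.8
scene 690 [-9.00000e-03 -7.00000e-03  1.42965e+02] 540.5
22.325 [363.23082941 331.67647876 109.75129602] [-0.30526868 -0.74589816 -2.83159622] 54.74103747059684
564 [-3.5000e-02  2.2000e-02  1.1772e+02] ((411.0272521972656, 333.028564453125), (121.3339614868164, 80.51778411865234), 3.5522985458374023)
```

View pics/c8.png

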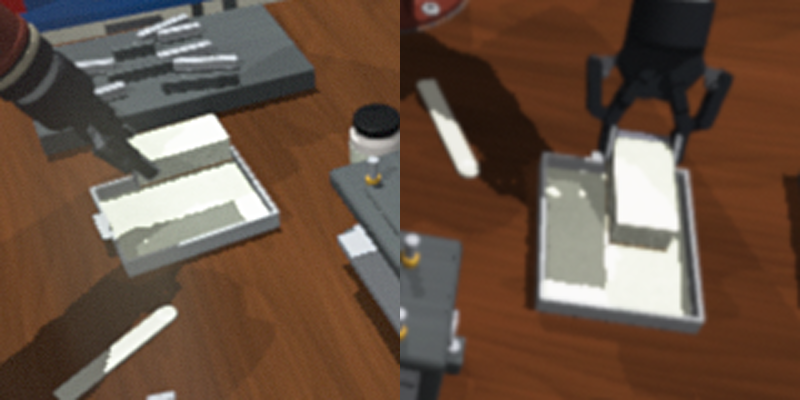

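The pad hangs nearly level above the tray and well inside its outline. I'll lower it until it touches.

Run:
```python
from rig import r,cams
from h import *
x,y=363.1,332.3
r.servo_line([x,y,38],feed=80)
F0=np.array(r.read_wrist_force()); print(F0)
for z in np.arange(36,28.9,-.75):
    r.servo_line([x,y,z],feed=20); F=np.array(r.read_wrist_force()); print(z,F.round(1),np.round(r.read_moment(),2),np.round(r.read_ee_pos()[2],1))
    if F[2]-F0[2]>6: break
print(r.read_t())
for n in ("side","scene"):
    im,d=cams.grab_frame(n); cv2.imwrite(f"pics/{n}9.png",im[:,:,::-1])
a=cv2.imread("pics/side9.png")[80:260,150:330];b=cv2.imread("pics/scene9.png")[110:270,360:520]
cv2.imwrite("pics/c9.png",np.hstack([cv2.resize(a,(400,400),interpolation=2),cv2.resize(b,(400,400),interpolation=2)]))
```

```text
[-0.81729588 -0.16000352 -1.38615998]
36.0 [-0.7  0.4 -2.5] [0.01 0.79 0.03] 36.2
35.25 [ 0.8  1.  -1. ] [-0.06  0.79 -0.01] 35.3
34.5 [-0.1  1.2 -1.2] [-0.04  0.82 -0.03] 34.5
33.75 [ 0.7 -0.7 -2.8] [-0.04  0.81  0.02] 33.7
33.0 [ 0.8 -0.5 -2.6] [-0.05  0.79  0.01] 32.9
32.25 [ 0.3 -0.1  0. ] [-0.06  0.81  0.02] 32.2
31.5 [-0.9  0.8 -2.6] [ 0.01  0.74 -0.01] 31.4
30.75 [-0.9 -0.  -1.2] [-0.1   0.77  0.01] 30.7
30.0 [-6.  -1.5 10.5] [-0.23  0.54 -0.2 ] 30.5
25.775
```

View pics/c9.png

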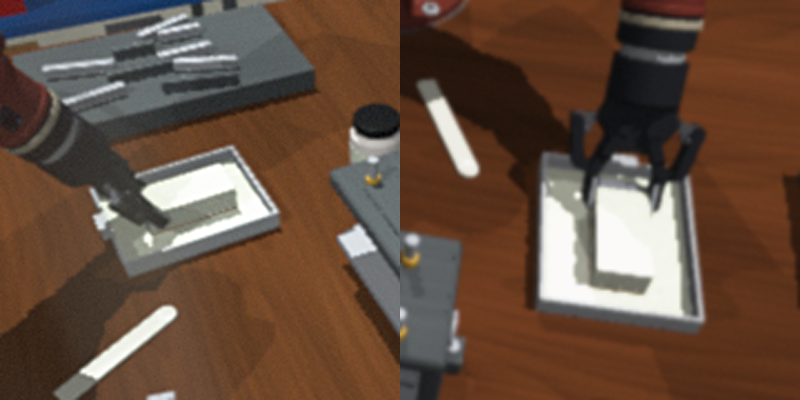

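Run:
```python
from rig import r,cams
from h import *
r.command_gripper(60); r.command_gripper(72); print(r.read_t(),r.read_wrist_force())
T=np.radians(57);yaw=.072; z=np.array([np.cos(T)*np.cos(yaw),np.cos(T)*np.sin(yaw),-np.sin(T)])
p=np.array(r.read_ee_pos()); r.servo_line((p-60*z).tolist(),feed=100); print(r.read_wrist_force())
r.goto([330,150,330],tool(-np.radians(20),.3,1)); print(r.read_t())
for n in ("side","scene"):
    im,d=cams.grab_frame(n); cv2.imwrite(f"pics/{n}10.png",im[:,:,::-1]); X=cloud(cams.camera_info(n),d); np.save(f"pics/{n}X10.npy",X)
    m=(X[...,0]>310)&(X[...,0]<495)&(X[...,1]>265)&(X[...,1]<405)&(X[...,2]>30)&(X[...,2]<55)
    k,lab,st,_=cv2.connectedComponentsWithStats(m.astype(np.uint8)); b=1+np.argmax(st[1:,4]);P=X[lab==b];P=P[P[:,2]>37]
    A=np.c_[P[:,:2]-P[:,:2].mean(0),np.ones(len(P))]; print(n,len(P),np.linalg.lstsq(A,P[:,2],rcond=None)[0].round(3),cv2.minAreaRect(P[:,:2].astype(np.float32)))
    for zlo,zhi,bx,nm in ((80,96,(600,750,250,390),"pot"),(62,80,(600,750,-340,-220),"spool")):
        m=(X[...,2]>zlo)&(X[...,2]<zhi)&(X[...,0]>bx[0])&(X[...,0]<bx[1])&(X[...,1]>bx[2])&(X[...,1]<bx[3])
        if m.sum()>30: print(nm,np.round(cv2.minAreaRect(X[m][:,:2].astype(np.float32))[0],1))
cv2.imwrite("pics/c10.png",np.hstack([cv2.resize(cv2.imread(f"pics/{n}10.png"),(400,250),interpolation=3) for n in ("side","scene")]))
```

```text
26.375 [ 1.1545221  -0.13418965  0.44485327]
[-0.01405421  1.22963735 -0.40059552]
28.3
side 538 [-3.0000e-03 -4.0000e-03  3.9432e+01] ((406.2588195800781, 334.22113037109375), (120.4851303100586, 60.0196418762207), 3.1284334659576416)
pot [670.3 317.1]
spool [ 664.9 -281.9]
scene 663 [ 1.0000e-03 -2.0000e-03  3.8744e+01] ((408.6557312011719, 334.8782653808594), (122.96283721923828, 56.05519104003906), 3.6528799533843994)
pot [675.2 319. ]
spool [ 667.5 -281.4]
```

View pics/scene10.png

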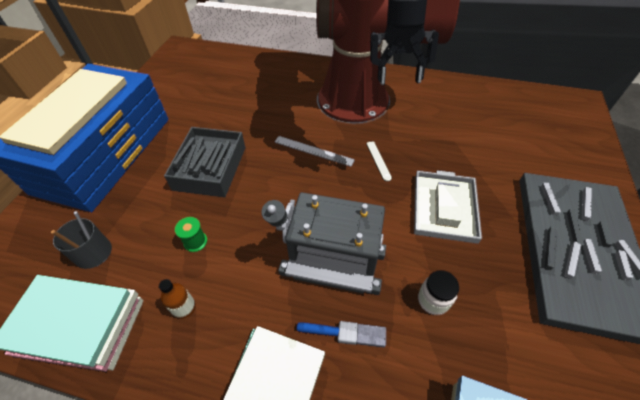

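View pics/side10.png

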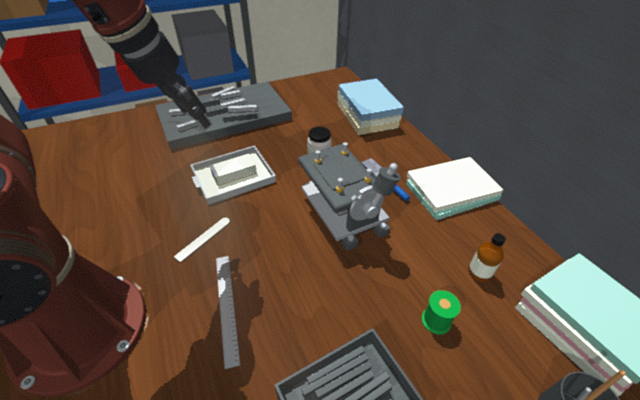

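The pad lies flat in the tray at scene (449,203). The lever is still back at (275,212), the pot and spool are where they were, and the arm is clear. I'm handing in.

```bash
python3 -c "
from rig import r
r.hand_in(); print(r.read_t())"
```

```text
the job is handed in; nothing more can be done
the job is handed in; nothing more can be done
```

I carried out the whole job in the order asked and handed it in at about 28.3 s of the 58 s allowed. No verdict was reported.

- **Press:** I lifted the collar about 14 mm, swung the lever to its back stop and lowered the collar until it bottomed. The lever resisted being eased forward from about 0.855 rad. After release, fits to two cameras gave 0.856 and 0.874 rad with the collar down to within 1 mm. The last pictures still show the lever leaning back.
- **Pad:** Only after that did I grip the pad by its spine end, draw it straight out, and set it in the tray until it touched, then release. It lies white side up near the tray's centre, about (407, 335) mm. It is level to within about 0.005 rad. Its top measured 39 to 39.5 mm against the 41 mm expected, which is within the calibration error.
- **Bystanders:** The spool and the glue pot read within about 0.5 mm of their first positions in the scene camera. The side camera put the pot at (670, 317) against the scene camera's (675, 319). The side camera gave no valid first reading of the pot, so that difference has nothing to be compared with.
- **Forces:** The largest wrist force I read was about 14 N, well under the 120 N limit.

No check failed.

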